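Load the cure tray from the draining rack without losing the order

TASK

The four washed vessel models on the draining rack carry no labels: only their order in the row tells whose case is whose. Move them one by one to the cure tray in the same order, so that the model nearest the rack's handle stands in the bay nearest the tray's handle and so on along the row, each in the middle of its own bay, upright and flat on the bay floor. Set each one down gently, and do not drop any or knock any over.

Things in the scene. Friction and masses are not known exactly. Their poses are not given: they have to be found in the camera images.
- straight_centre (a point): Straight vessel model: a round tube 24 mm thick, open bore on top. Loose, cream resin, 50 g, 66 mm high, on a round raft 44 mm wide, 6 mm thick. Point: on the trunk's axis half-way up, 33 mm above the underside; z up. Grip here, fingers closing along its own y axis, where both sides are free.
- bulge_centre (a point): Vessel model with a bulge 38 mm thick half-way up (straight-sided 26 to 40 mm up), 20 mm necks. Loose, cream resin, 50 g, 66 mm high, on a round raft 44 mm wide, 6 mm thick. Point: on the trunk's axis half-way up, 33 mm above the underside; z up. Grip here, fingers closing along its own y axis, where both sides are free.
- fork_centre (a point): Forked vessel model: trunk 24 mm thick up to 44 mm, above it two branches out to 25 mm either way along its x axis. Loose, cream resin, 50 g, 66 mm high, on a round raft 44 mm wide, 6 mm thick. Point: on the trunk's axis half-way up, 33 mm above the underside; z up. Grip here, fingers closing along its own y axis, where both sides are free.
- arch_centre (a point): Arched vessel model: trunk 24 mm thick up to 42 mm, then a bend out to 32 mm along its +x axis, hanging down to 32 mm above the underside. Loose, cream resin, 50 g, 66 mm high, on a round raft 44 mm wide, 6 mm thick. Point: on the trunk's axis half-way up, 33 mm above the underside; z up. Grip here, fingers closing along its own y axis, where both sides are free.
- dish_straight: Round grey-blue drip dish on the rack in which the 'straight' model starts (the four are alike and fixed; which place on the rack each has varies). 62 mm wide, rim 10 mm high, floor 3 mm thick. Origin: centre of its underside, 40 mm above the table.
- dish_bulge: Round grey-blue drip dish on the rack in which the 'bulge' model starts (the four are alike and fixed; which place on the rack each has varies). 62 mm wide, rim 10 mm high, floor 3 mm thick. Origin: centre of its underside, 40 mm above the table.
- dish_fork: Round grey-blue drip dish on the rack in which the 'fork' model starts (the four are alike and fixed; which place on the rack each has varies). 62 mm wide, rim 10 mm high, floor 3 mm thick. Origin: centre of its underside, 40 mm above the table.
- dish_arch: Round grey-blue drip dish on the rack in which the 'arch' model starts (the four are alike and fixed; which place on the rack each has varies). 62 mm wide, rim 10 mm high, floor 3 mm thick. Origin: centre of its underside, 40 mm above the table.
- rack: Draining rack: narrow stainless rack, 300 x 100 mm, top 40 mm high, a wire loop handle on one short end; fixed. Origin: centre of its underside on the table. Its x axis runs along the row; the handle is on the -x end. The dishes stand on its middle line at x = -105, -35, 35, 105 mm, the first nearest the handle.
- tray: Cure tray: low black tray, 292 x 94 mm, metal floor, flat black handle on one short end; fixed. Ribs and rims 6 mm above the floor make four bays, 64 mm along the row, 80 mm across. Origin: centre of its underside on the table; floor 14 mm up. x runs along the row, handle on the -x end; bay centres on the middle line at x = -105, -35, 35, 105 mm.

How it is judged:
At the end, for the whole second after the job is handed in: Each model stands in the bay with the same number from the tray's handle as its starting dish has from the rack's handle: within 12 mm of the bay centre along the row and 15 mm across, flat on the floor (height within 4 mm, tilt under 0.08 rad) and at rest (((x of dish_straight in the frame of rack between -0.125 and -0.085 m and x of straight_centre in the frame of tray between -0.117 and -0.093 m) or (x of dish_straight in the frame of rack between -0.055 and -0.015 m and x of straight_centre in the frame of tray between -0.047 and -0.023 m) or (x of dish_straight in the frame of rack between 0.015 and 0.055 m and x of straight_centre in the frame of tray between 0.023 and 0.047 m) or (x of dish_straight in the frame of rack between 0.085 and 0.125 m and x of straight_centre in the frame of tray between 0.093 and 0.117 m)) and y of straight_centre in the frame of tray between -0.015 and 0.015 m and z of straight_centre in the frame of tray between 0.043 and 0.051 m and angle between each of straight_centre, bulge_centre, fork_centre, arch_centre's own z axis and vertical below 0.08 rad and linear speed of each of straight, bulge, fork, arch below 0.02 m/s and ((x of dish_bulge in the frame of rack between -0.125 and -0.085 m and x of bulge_centre in the frame of tray between -0.117 and -0.093 m) or (x of dish_bulge in the frame of rack between -0.055 and -0.015 m and x of bulge_centre in the frame of tray between -0.047 and -0.023 m) or (x of dish_bulge in the frame of rack between 0.015 and 0.055 m and x of bulge_centre in the frame of tray between 0.023 and 0.047 m) or (x of dish_bulge in the frame of rack between 0.085 and 0.125 m and x of bulge_centre in the frame of tray between 0.093 and 0.117 m)) and y of bulge_centre in the frame of tray between -0.015 and 0.015 m and z of bulge_centre in the frame of tray between 0.043 and 0.051 m and ((x of dish_fork in the frame of rack between -0.125 and -0.085 m and x of fork_centre in the frame of tray between -0.117 and -0.093 m) or (x of dish_fork in the frame of rack between -0.055 and -0.015 m and x of fork_centre in the frame of tray between -0.047 and -0.023 m) or (x of dish_fork in the frame of rack between 0.015 and 0.055 m and x of fork_centre in the frame of tray between 0.023 and 0.047 m) or (x of dish_fork in the frame of rack between 0.085 and 0.125 m and x of fork_centre in the frame of tray between 0.093 and 0.117 m)) and y of fork_centre in the frame of tray between -0.015 and 0.015 m and z of fork_centre in the frame of tray between 0.043 and 0.051 m and ((x of dish_arch in the frame of rack between -0.125 and -0.085 m and x of arch_centre in the frame of tray between -0.117 and -0.093 m) or (x of dish_arch in the frame of rack between -0.055 and -0.015 m and x of arch_centre in the frame of tray between -0.047 and -0.023 m) or (x of dish_arch in the frame of rack between 0.015 and 0.055 m and x of arch_centre in the frame of tray between 0.023 and 0.047 m) or (x of dish_arch in the frame of rack between 0.085 and 0.125 m and x of arch_centre in the frame of tray between 0.093 and 0.117 m)) and y of arch_centre in the frame of tray between -0.015 and 0.015 m and z of arch_centre in the frame of tray between 0.043 and 0.051 m); the robot touches nothing.
It fails at once if a model is knocked over (tilted more than 1 rad) (angle between any of straight_centre, bulge_centre, fork_centre, arch_centre's own z axis and vertical above 1 rad).
It fails at once if a model is dropped (moving faster than 0.6 m/s with no finger on it) ((linear speed of straight above 0.6 m/s and contact force between the fingers and straight below 0.05 N) or (linear speed of bulge above 0.6 m/s and contact force between the fingers and bulge below 0.05 N) or (linear speed of fork above 0.6 m/s and contact force between the fingers and fork below 0.05 N) or (linear speed of arch above 0.6 m/s and contact force between the fingers and arch below 0.05 N)).
It also fails if it takes over 118 s, if anything falls off the work surface, if the arm or the gripper's body presses on something with over 40 N, if the wrist force passes 120 N, or if a joint passes its speed limit or range.

ROBOT

A 6-joint arm with a two-finger parallel gripper is mounted at the origin on the work surface. World frame = base frame: x ahead of the robot, y to its left, z up, the work surface at z = 0. Lengths are in m, angles in rad, forces in N, time in s.
With the tool pointing down it reaches from about 0.25 to 0.775 m from the base axis. Payload 4 kg.
Tool frame: the origin (TCP) lies between the finger pads; the fingertips stand 8 mm ahead of it and the grasp point (between the pads) lies 11 mm behind it; z points along the fingers, y is the line along which they close (so a half turn about z gives the same grasp; the last joint's range is limited). The gripper opens to 85 mm and grips with 20 to 120 N. Pads are 22 mm wide; open, the fingers measure 114 mm over their backs; the gripper's body (76 mm by 85 mm) begins 54 mm behind the grasp point. The pads swing forward as they close: fully open they stand 13 mm farther back than shut.
Start: joints at [-0.103, 0.087, 1.371, -0, 1.684, -0.103], TCP at [0.55, -0, 0.239] pointing down, gripper open.
Joint ranges: [-3.1, 3.1], [-0.76, 2.03], [0.27, 2.55], [-1.08, 4.22], [0.17, 2.65], [-2.57, 2.57]. Speed limits (rad/s): [2.79, 2.79, 3.14, 3.14, 3.14, 3.14].

INTERFACE

Orientations are given as [roll, pitch, yaw] about the fixed x, y, z axes, in that order (R = Rz(yaw) Ry(pitch) Rx(roll)).
In Python, from rig import status, cams, ticket gives the robot as it stands.
- The arm moves only by the tool apply_moves, never from a script. Its argument "plan" is a list of rows, each a list of 3 entries, a list of its own where there are three numbers: the shift along the tool's x, y, z in m, then the turn, a rotation vector about the tool's x, y, z in rad, then the closure in counts, from 0 (fully open) to 255 (shut). In form: [[[tx, ty, tz], [rx, ry, rz], grip], ...]. A call has 1 to 8 rows; each row is the pose to reach, as a shift and turn from the pose commanded when the call began, along the tool's axes at that moment; what a row does not reach only later rows make up. A row lasts 1/12 s, in which the tool goes at most 41.7 mm and 7.16 degrees, less where a joint would pass 70% of its speed; a pose out of reach is approached as far as the arm can. A call with a gripper value outside its range is refused whole. The fingers move at their own pace and stop on an object; the grip force is fixed at half the most. Time passes only in rows, so rows that repeat a pose let the fingers close. It gives the time, the measured TCP pose, the force, the opening and the grip force at its end, in the units of the state.
- status.observe(): the state, without advancing time (a new reading comes with each control period).
- cams.read_camera(name): name is "scene" or "side" or "wrist"; returns a dict with "color" (400x640x3 uint8, red, green, blue), "depth" (400x640 float32, m along the optical axis (not along the pixel's ray), 0 where there is no reading), "intrinsics" (3x3 intrinsics, pixels), "world_from_camera" (4x4, takes a point from camera to world coordinates); the wrist camera has in their place "mount" (4x4, takes a point from camera to tool coordinates, whose origin is the TCP and whose axes are the flange's). Camera axes: x right, y down, z forward; pixel columns grow to the right and rows downward; lengths in m; the calibration is good to about 2 mm. A picture is of the moment at which its call begins: read the wrist's pose just before it.
- ticket.close_job(): hands the job in; it is judged then, once.
The state is a dict: "clock": time; "joint_positions": joint angles; "joint_velocities": joint speeds; "effort": joint torques, N m; "tcp_pos": TCP position; "eef_rot": TCP orientation; "ft_force": force on the tool from outside, world axes, zero at the start; "moment": the same for the moment, N m; "gripper_width": finger opening in m; "finger_force": force on a finger pad.
Only numpy, scipy, OpenCV 4.12 (cv2) and the standard library are available. Lean on these libraries where they do the work, as an engineer would, in place of code of your own. Each camera call takes 0.05 s, during which the arm holds its last target. There are 200 camera calls.

## Working session

There is one attempt and no reset: what is moved stays moved. The work goes in short steps, Python scripts to look and compute and a tool call to move; the robot and the scene stay as the last step left them, time stands still between calls to the robot, and variables do not carry over. Pictures are saved under pics/ and viewed, at most 14 in all, crops included, and the job is handed in when it is done.

Besides the shell and the picture viewer there is one more tool, called after "Call:" in YAML: its name, and indented under it one key for each argument. apply_moves: Moves the arm, as the interface text tells. Its arguments: {"type":"object","properties":{"plan":{"type":"array"}},"required":["plan"]}

```bash
mkdir -p pics; ls; python3 - <<'E'
from rig import status,cams
import cv2
s=status.observe();print(s)
for n in ("scene","side"):
    d=cams.read_camera(n);cv2.imwrite(f"pics/{n}0.png",d["color"][:,:,::-1]);print(n,d["intrinsics"],d["world_from_camera"])
E
```

```text
pics
{'clock': 0.0, 'joint_positions': array([-1.03102304e-01,  8.79453729e-02,  1.37227060e+00, -1.26957530e-05,
        1.68363166e+00, -1.03101123e-01]), 'joint_velocities': array([-5.90265766e-04,  1.79347185e-04, -3.35530161e-05, -7.04010256e-04,
        1.33045759e-03,  8.83511755e-04]), 'effort': array([ 4.64244640e-04, -3.51862407e+01, -3.13276148e+01,  2.58579206e-05,
        1.07225846e-02,  9.27783418e-06]), 'tcp_pos': array([5.49504616e-01, 4.13527714e-05, 2.38136099e-01]), 'eef_rot': array([-3.13934835e+00, -2.19527974e-04,  1.57079348e+00]), 'ft_force': array([-0.83845337, -0.81496733,  0.22758763]), 'moment': array([ 0.00593477, -0.02184396, -0.01268852]), 'finger_force': 0.0, 'gripper_width': 0.08543785879603881}
scene [[378.62230289   0.         321.074556  ]
 [  0.         378.62230289 203.41668467]
 [  0.           0.           1.        ]] [[ 0.87352886  0.26058303 -0.41114939  0.8238241 ]
 [ 0.48636795 -0.50165944  0.71539082 -0.53100675]
 [-0.01983826 -0.82488441 -0.56495323  0.48117733]
 [ 0.          0.          0.          1.        ]]
side [[422.18296756   0.         324.25923477]
 [  0.         422.18296756 204.10986296]
 [  0.           0.           1.        ]] [[-0.98207269 -0.12616215  0.14005835  0.41297078]
 [-0.18760516  0.58174249 -0.79144171  0.59636195]
 [ 0.0183721  -0.80352896 -0.59498209  0.55726   ]
 [ 0.          0.          0.          1.        ]]
```

View pics/scene0.png

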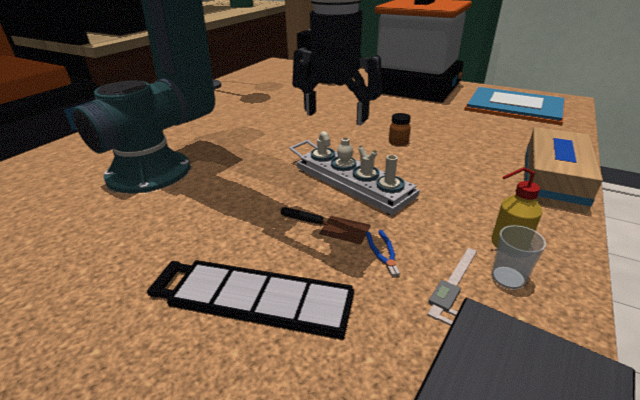

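View pics/side0.png

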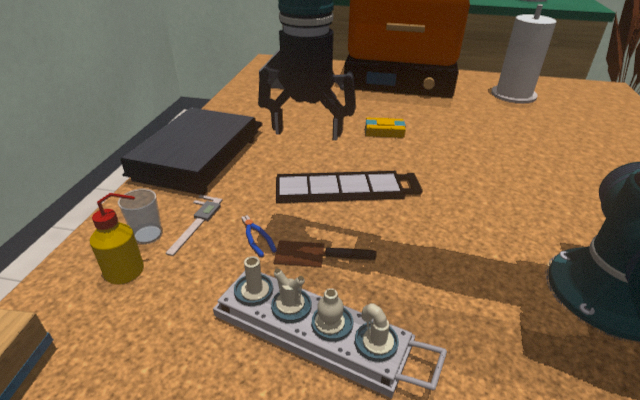

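The row from the rack handle is arch, bulge, fork, straight (side view: handle at (420,365), arch (376,341), bulge (332,320), fork (291,303), straight (253,288)). The tray handle is at its low-x end, scene (170,280).

```bash
cat > h.py <<'E'
import numpy as np,cv2
from rig import status,cams
from scipy.spatial.transform import Rotation as R
def cam(n):
    s=status.observe();d=cams.read_camera(n)
    if n=="wrist":
        T=np.eye(4);T[:3,:3]=R.from_euler('xyz',s['eef_rot']).as_matrix();T[:3,3]=s['tcp_pos'];T=T@d['mount']
    else:T=d['world_from_camera']
    return d['color'],d['depth'],d['intrinsics'],T
def ray(px,K,T,z):
    px=np.atleast_2d(px).astype(float)
    v=np.c_[(px-K[[0,1],[2,2]])/K[0,0],np.ones(len(px))]@T[:3,:3].T
    return T[:3,3]+v*((z-T[2,3])/v[:,2])[:,None]
def cloud(dep,K,T):
    h,w=dep.shape;u,v=np.meshgrid(np.arange(w),np.arange(h))
    P=np.stack([(u-K[0,2])/K[0,0]*dep,(v-K[1,2])/K[1,1]*dep,dep],-1)
    P=P@T[:3,:3].T+T[:3,3];P[dep<=0]=np.nan
    return P
E
python3 - <<'E'
from h import *
dishpx={'side':[(253,288),(291,303),(332,320),(376,341)],'scene':[(391,184),(366,173),(345,163),(323,154)]}
for n in('scene','side'):
    c,d,K,T=cam(n);P=cloud(d,K,T);hsv=cv2.cvtColor(c,cv2.COLOR_RGB2HSV)
    print(n,'dishes S F B A',ray(dishpx[n],K,T,.05).round(4).tolist())
    m=((hsv[...,1]<40)&(hsv[...,2]>140)&(abs(P[...,2]-.014)<.015)).astype(np.uint8)
    k,l,st,ce=cv2.connectedComponentsWithStats(m)
    for i in range(1,k):
        if st[i,4]>300:
            q=ray(ce[i],K,T,.014)[0];print('bay?',st[i,4],ce[i].round(1),q.round(4),np.nanmean(P[l==i][:,2]).round(4))
    # model points
    for nm,px in zip('SFBA',dishpx[n]):
        q=ray(px,K,T,.05)[0]
        sel=(np.hypot(P[...,0]-q[0],P[...,1]-q[1])<.034)
        o=[]
        for z0,z1 in((.055,.07),(.07,.085),(.085,.097),(.097,.115)):
            p=P[sel&(P[...,2]>z0)&(P[...,2]<z1)]
            o.append((len(p),p[:,:2].mean(0).round(3).tolist()) if len(p) else 0)
        print(nm,o)
E
```

```text
scene dishes S F B A [[0.6082, 0.1497, 0.05], [0.5412, 0.169, 0.05], [0.4778, 0.1901, 0.05], [0.4084, 0.2074, 0.05]]
bay? 512 [517.1  99.5] [0.7829 0.9491 0.014 ] 0.0242
bay? 359 [461.6 266.8] [0.7953 0.0028 0.014 ] 0.003
bay? 1158 [201.7 283.5] [ 0.4214 -0.2404  0.014 ] 0.0134
bay? 1258 [240.4 290.2] [ 0.489  -0.2215  0.014 ] 0.0132
bay? 1358 [281.2 297.5] [ 0.557  -0.2027  0.014 ] 0.0132
bay? 1477 [323.7 305. ] [ 0.6247 -0.184   0.014 ] 0.0132
S [(66, [0.603, 0.155]), (67, [0.602, 0.155]), (55, [0.602, 0.155]), (95, [0.602, 0.158])]
F [(79, [0.542, 0.17]), (76, [0.542, 0.17]), (84, [0.539, 0.172]), (68, [0.541, 0.174])]
B [(45, [0.478, 0.188]), (99, [0.48, 0.189]), (79, [0.477, 0.191]), (55, [0.475, 0.195])]
A [(51, [0.405, 0.21]), (63, [0.408, 0.207]), (52, [0.414, 0.206]), (50, [0.414, 0.208])]
side dishes S F B A [[0.6009, 0.1651, 0.05], [0.5344, 0.1824, 0.05], [0.4674, 0.2011, 0.05], [0.4004, 0.2243, 0.05]]
bay? 438 [353.9 183.4] [ 0.4887 -0.2202  0.014 ] 0.0126
bay? 423 [383.6 182.5] [ 0.4213 -0.239   0.014 ] 0.0126
bay? 463 [293.2 185.3] [ 0.6242 -0.1824  0.014 ] 0.0125
bay? 455 [323.7 184.4] [ 0.5565 -0.2012  0.014 ] 0.0126
bay? 516 [310.3 351.6] [0.4925 0.2355 0.014 ] 0.0238
S [(101, [0.595, 0.173]), (108, [0.595, 0.173]), (89, [0.595, 0.173]), (213, [0.597, 0.168])]
F [(136, [0.535, 0.185]), (147, [0.535, 0.185]), (178, [0.537, 0.182]), (179, [0.537, 0.181])]
B [(35, [0.469, 0.217]), (210, [0.468, 0.215]), (256, [0.47, 0.21]), (185, [0.47, 0.205])]
A [(139, [0.401, 0.226]), (192, [0.401, 0.226]), (171, [0.405, 0.222]), (247, [0.407, 0.218])]
```

Call:
apply_moves:
  plan:
    - [[0.19,-0.047,-0.06],[0,0,-0.5],0]
    - [[0.19,-0.047,-0.06],[0,0,-1.29],0]
    - [[0.19,-0.047,-0.06],[0,0,-1.29],0]
    - [[0.19,-0.047,-0.06],[0,0,-1.29],0]
    - [[0.19,-0.047,-0.06],[0,0,-1.29],0]
    - [[0.19,-0.047,-0.06],[0,0,-1.29],0]
    - [[0.19,-0.047,-0.06],[0,0,-1.29],0]
    - [[0.19,-0.047,-0.06],[0,0,-1.29],0]

```text
clock: 0.87
tcp_pos: [0.5026, 0.1911, 0.2994]
eef_rot: [3.141, 0.0, 2.579]
ft_force: [0.3, -0.5, 0.4]
gripper_width: 0.0856
finger_force: 0.0
```

```bash
python3 - <<'E'
from h import *
c,d,K,T=cam('wrist');s=status.observe();print(s['tcp_pos'],s['eef_rot'],s['joint_positions']);print(T,K)
cv2.imwrite('pics/w1.png',c[:,:,::-1])
E
```

```text
[0.50269956 0.19069722 0.29920907] [-3.14140720e+00 -3.94747254e-05  2.58216225e+00] [ 2.57166373e-01  5.59355223e-02  1.28639860e+00 -1.00836410e-04
  1.79942072e+00 -7.54222404e-01]
[[ 5.33251908e-01  8.15676217e-01  2.24309410e-01  4.46110431e-01]
 [ 8.45956277e-01 -5.13971165e-01 -1.42097218e-01  2.26981443e-01]
 [-6.16752456e-04  2.65529566e-01 -9.64102520e-01  4.34909683e-01]
 [ 0.00000000e+00  0.00000000e+00  0.00000000e+00  1.00000000e+00]] [[320.35185538   0.         321.86490534]
 [  0.         320.35185538 199.79515123]
 [  0.           0.           1.        ]]
```

View pics/w1.png

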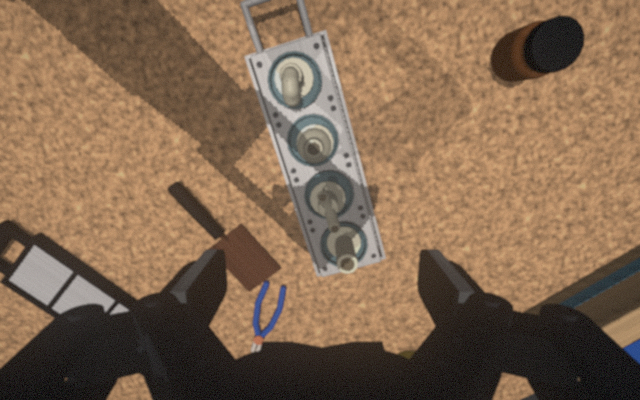

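Wrist view: arch (292,85), bulge (313,145), fork (329,200) and straight (345,245). Both the fork's branches and the arch's bend lie roughly along the row, so closing across the row is free for all of them.

```bash
cat > fit.py <<'E'
from h import *
from scipy.optimize import least_squares
C=[cam(n) for n in('scene','side','wrist')]
cl=[]
for c,d,K,T in C:
    P=cloud(d,K,T);cl.append(P[np.isfinite(P[...,2])])
G={'S':(.599,.163),'F':(.5385,.1775),'B':(.474,.202),'A':(.404,.217)}
for n,g in G.items():
    r,z0,z1=(.019,.070,.082) if n=='B' else (.012,.056,.082 if n!='A' else .073)
    r2=[];out=[]
    for P in cl:
        p=P[(P[:,2]>z0)&(P[:,2]<z1)&(np.hypot(P[:,0]-g[0],P[:,1]-g[1])<.03)];r2.append(p[:,:2])
    a=np.vstack(r2)
    f=lambda q,a=a:np.hypot(a[:,0]-q[0],a[:,1]-q[1])-r
    s=least_squares(f,g,loss='soft_l1',f_scale=.002)
    out=[least_squares(lambda q:np.hypot(b[:,0]-q[0],b[:,1]-q[1])-r,s.x,loss='soft_l1',f_scale=.002).x.round(4).tolist() if len(b)>20 else 0 for b in r2]
    # top part direction
    t=np.vstack([P[(P[:,2]>.09)&(np.hypot(*(P[:,:2]-s.x).T)<.036)] for P in cl])
    w,v=np.linalg.eigh(np.cov(t[:,:2].T))
    print(n,s.x.round(4),'rms',np.sqrt((s.fun**2).mean()).round(4),[len(b) for b in r2],out,'top',(t[:,:2].mean(0)-s.x).round(4),v[:,1].round(2),np.sqrt(w).round(4),'zmax',np.percentile(t[:,2],98).round(4))
E
python3 fit.py
```

```text
S [0.599  0.1637] rms 0.0008 [116, 178, 152] [[0.5996, 0.1638], [0.5987, 0.164], [0.5989, 0.1629]] top [-0.0022  0.001 ] [-0.52  0.85] [0.0065 0.0074] zmax 0.1112
F [0.5377 0.1775] rms 0.0023 [135, 244, 57] [[0.5389, 0.1773], [0.5372, 0.1778], [0.5361, 0.176]] top [-0.0066  0.0086] [-0.76  0.65] [0.0133 0.0149] zmax 0.4673
B [0.4713 0.201 ] rms 0.001 [73, 142, 13] [[0.4722, 0.2012], [0.4709, 0.201], 0] top [ 0.0141 -0.0045] [0.47 0.88] [0.0081 0.0178] zmax 0.476
A [0.3986 0.2193] rms 0.0023 [54, 166, 21] [[0.4, 0.2199], [0.3988, 0.2194], [0.3974, 0.2186]] top [ 0.0102 -0.0047] [-0.84  0.54] [0.0049 0.0102] zmax 0.1102
```

```bash
cat > to.py <<'E'
import sys
from h import *
a=list(map(float,sys.argv[1:]));s=status.observe()
M=R.from_euler('xyz',s['eef_rot'])
print('at',s['tcp_pos'].round(4),s['eef_rot'].round(4),'f',s['ft_force'].round(1),'w',round(s['gripper_width'],4),'t',round(s['clock'],2))
for i in range(0,len(a),4): # x y z yaw, chained from the present pose
    Rt=R.from_euler('xyz',[np.pi,0,a[i+3]])
    print('shift',M.inv().apply(np.array(a[i:i+3])-s['tcp_pos']).round(4),'turn',(M.inv()*Rt).as_rotvec().round(4))
E
python3 to.py .599 .1637 .15 2.871 .599 .1637 .064 2.871
```

```text
at [0.5029 0.1899 0.2991] [-3.1412e+00 -3.0000e-04  2.5677e+00] f [-0.3  0.2  0.2] w 0.0854 t 1.07
shift [-0.095   0.0302  0.149 ] turn [-3.000e-04 -3.000e-04 -3.033e-01]
shift [-0.095   0.0302  0.235 ] turn [-3.000e-04 -3.000e-04 -3.033e-01]
```

Call:
apply_moves:
  plan:
    - [[-0.04,0.012,0.0],[0,0,-0.1],0]
    - [[-0.08,0.025,0.03],[0,0,-0.2],0]
    - [[-0.095,0.03,0.06],[0,0,-0.303],0]
    - [[-0.095,0.03,0.1],[0,0,-0.303],0]
    - [[-0.095,0.03,0.135],[0,0,-0.303],0]
    - [[-0.095,0.03,0.149],[0,0,-0.303],0]
    - [[-0.095,0.03,0.149],[0,0,-0.303],0]

```text
clock: 1.65
tcp_pos: [0.5961, 0.1627, 0.1434]
eef_rot: [-3.136, -0.011, 2.87]
ft_force: [0.1, 0.4, -0.5]
gripper_width: 0.0855
finger_force: 0.0
```

```bash
python3 to.py .599 .1637 .064 2.871; python3 - <<'E'
from h import *
c,d,K,T=cam('wrist');cv2.imwrite('pics/w2.png',c[:,:,::-1])
E
```

```text
at [0.5961 0.1627 0.1434] [-3.1363 -0.0111  2.8705] f [ 0.1  0.4 -0.5] w 0.0855 t 1.65
shift [-0.0034  0.0021  0.0794] turn [-0.0053 -0.0111 -0.0005]
```

View pics/w2.png

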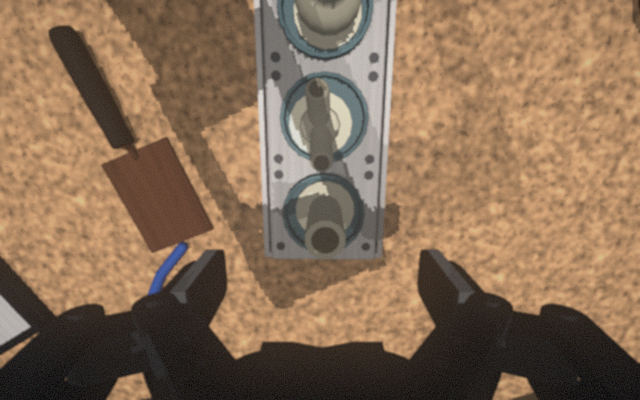

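The straight model's top (325,240) is midway between the pads, so I'll descend.

Call:
apply_moves:
  plan:
    - [[0,0,0.03],[0,0,0],0]
    - [[0,0,0.055],[0,0,0],0]
    - [[0,0,0.075],[0,0,0],0]
    - [[0,0,0.084],[0,0,0],0]
    - [[0,0,0.085],[0,0,0],0]
    - [[0,0,0.085],[0,0,0],0]

```text
clock: 2.2
tcp_pos: [0.6002, 0.1641, 0.0671]
eef_rot: [3.14, 0.002, 2.873]
ft_force: [0.4, -0.2, 0.6]
gripper_width: 0.0858
finger_force: 0.0
```

```bash
python3 to.py .599 .1637 .064 2.871
```

```text
at [0.6002 0.1641 0.0671] [3.1405e+00 2.4000e-03 2.8732e+00] f [ 0.4 -0.2  0.6] w 0.0858 t 2.2
shift [ 0.0011 -0.0007  0.0031] turn [0.0011 0.0024 0.0022]
```

Call:
apply_moves:
  plan:
    - [[0,0,0],[0,0,0],120]
    - [[0,0,0],[0,0,0],255]
    - [[0,0,0],[0,0,0],255]
    - [[0,0,0],[0,0,0],255]
    - [[0,0,0],[0,0,0],255]
    - [[0,0,0],[0,0,0],255]
    - [[0,0,0],[0,0,0],255]
    - [[0,0,0],[0,0,0],255]

```text
clock: 2.87
tcp_pos: [0.5997, 0.164, 0.0662]
eef_rot: [3.141, 0.002, 2.874]
ft_force: [-0.0, 0.2, 3.9]
gripper_width: 0.0229
finger_force: 58.7
```

```bash
python3 to.py .599 .1637 .17 2.871 .6245 -.183 .17 3.415 .6245 -.183 .06 3.415
```

```text
at [0.5997 0.164  0.0662] [3.1409e+00 1.5000e-03 2.8738e+00] f [-0.   0.2  3.9] w 0.0229 t 2.87
shift [ 0.0004 -0.0004 -0.1038] turn [0.0007 0.0015 0.0028]
shift [-0.1159 -0.328  -0.1038] turn [ 3.000e-04  1.700e-03 -5.412e-01]
shift [-0.1157 -0.3281  0.0062] turn [ 3.000e-04  1.700e-03 -5.412e-01]
```

Call:
apply_moves:
  plan:
    - [[0,0,-0.012],[0,0,0],255]
    - [[0,0,-0.04],[0,0,0],255]
    - [[0,0,-0.075],[0,0,0],255]
    - [[0,0,-0.1],[0,0,0],255]
    - [[-0.01,-0.028,-0.104],[0,0,-0.03],255]
    - [[-0.021,-0.06,-0.104],[0,0,-0.08],255]
    - [[-0.033,-0.095,-0.104],[0,0,-0.13],255]
    - [[-0.046,-0.13,-0.104],[0,0,-0.18],255]

```text
clock: 3.53
tcp_pos: [0.6087, 0.0255, 0.1699]
eef_rot: [-3.142, 0.0, 3.058]
ft_force: [1.2, -0.6, -1.5]
gripper_width: 0.0225
finger_force: 58.8
```

```bash
python3 to.py .6245 -.183 .12 3.2
```

```text
at [0.6087 0.0255 0.1699] [-3.1416  0.      3.0578] f [ 1.2 -0.6 -1.5] w 0.0225 t 3.53
shift [-0.0332 -0.2064  0.0499] turn [-0.      0.     -0.1422]
```

Call:
apply_moves:
  plan:
    - [[-0.006,-0.036,0],[0,0,-0.04],255]
    - [[-0.012,-0.072,0],[0,0,-0.08],255]
    - [[-0.018,-0.108,0],[0,0,-0.12],255]
    - [[-0.023,-0.144,0],[0,0,-0.142],255]
    - [[-0.029,-0.178,0.01],[0,0,-0.142],255]
    - [[-0.033,-0.202,0.03],[0,0,-0.142],255]
    - [[-0.033,-0.207,0.05],[0,0,-0.142],255]
    - [[-0.033,-0.207,0.05],[0,0,-0.142],255]

```text
clock: 4.2
tcp_pos: [0.6206, -0.1842, 0.1137]
eef_rot: [3.138, -0.01, -3.091]
ft_force: [-1.7, 1.5, -2.2]
gripper_width: 0.0227
finger_force: 58.8
```

```bash
cat > look.py <<'E'
import sys
from h import *
c,d,K,T=cam('scene');c2,d2,K2,T2=cam('side')
cv2.imwrite(f'pics/{sys.argv[1]}.png',np.vstack([cv2.resize(c[200:350,120:440],None,fx=2,fy=2),cv2.resize(c2[90:240,240:480],(640,300))])[:,:,::-1])
E
python3 look.py l1; python3 to.py .6245 -.183 .04 3.2
```

```text
at [ 0.6229 -0.1823  0.1182] [ 3.1396e+00 -3.0000e-03 -3.0879e+00] f [ 0.2 -0.7 -1. ] w 0.0229 t 4.3
shift [-0.0018 -0.001   0.0782] turn [ 0.002  -0.003  -0.0047]
```

View pics/l1.png

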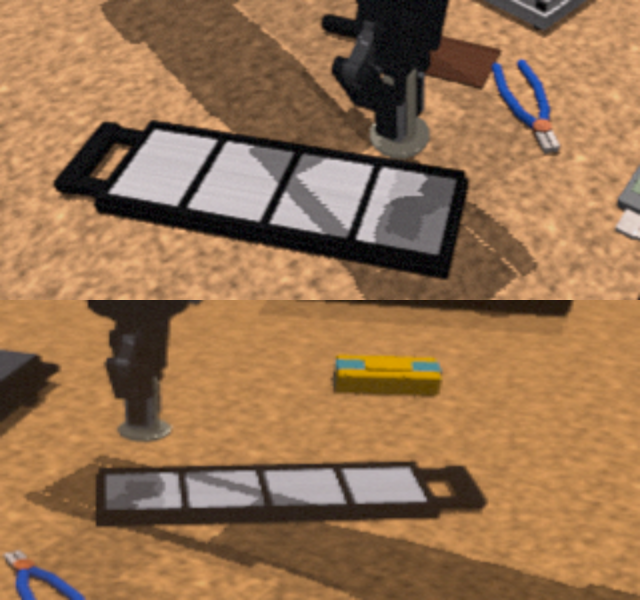

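The straight model hangs upright over the far bay (scene crop (400,140)), so I'll lower it.

Call:
apply_moves:
  plan:
    - [[0,0,0.02],[0,0,0],255]
    - [[0,0,0.04],[0,0,0],255]
    - [[0,0,0.055],[0,0,0],255]
    - [[0,0,0.066],[0,0,0],255]
    - [[0,0,0.072],[0,0,0],255]
    - [[0,0,0.076],[0,0,0],255]
    - [[0,0,0.079],[0,0,0],255]
    - [[0,0,0.079],[0,0,0],255]

```text
clock: 4.97
tcp_pos: [0.6243, -0.1825, 0.0409]
eef_rot: [-3.141, 0.001, -3.087]
ft_force: [0.3, 0.2, -0.9]
gripper_width: 0.0226
finger_force: 58.7
```

```bash
python3 to.py .6245 -.183 .037 3.2
```

```text
at [ 0.6243 -0.1825  0.0409] [-3.1413e+00  9.0000e-04 -3.0870e+00] f [ 0.3  0.2 -0.9] w 0.0226 t 4.97
shift [-0.0002 -0.0005  0.0039] turn [-0.0003  0.0009 -0.0038]
```

Call:
apply_moves:
  plan:
    - [[0,0,0.002],[0,0,0],255]
    - [[0,0,0.003],[0,0,0],255]
    - [[0,0,0.004],[0,0,0],255]
    - [[0,0,0.004],[0,0,0],255]

```text
clock: 5.3
tcp_pos: [0.6243, -0.183, 0.0372]
eef_rot: [-3.141, 0.001, -3.088]
ft_force: [0.0, 0.7, 1.5]
gripper_width: 0.0229
finger_force: 59.0
```

Call:
apply_moves:
  plan:
    - [[0,0,0.0005],[0,0,0],200]
    - [[0,0,0.0005],[0,0,0],140]
    - [[0,0,0.0005],[0,0,0],80]
    - [[0,0,0.0005],[0,0,0],0]
    - [[0,0,0.0005],[0,0,0],0]
    - [[0,0,0.0005],[0,0,0],0]
    - [[0,0,0.0005],[0,0,0],0]
    - [[0,0,0.0005],[0,0,0],0]

```text
clock: 5.97
tcp_pos: [0.6238, -0.1827, 0.0357]
eef_rot: [3.142, -0.0, -3.087]
ft_force: [0.5, -0.1, -0.9]
gripper_width: 0.0855
finger_force: 0.0
```

```bash
python3 to.py .6245 -.183 .15 3.2 .5375 .1775 .15 2.871
```

```text
at [ 0.6238 -0.1827  0.0357] [ 3.1415e+00 -1.0000e-04 -3.0873e+00] f [ 0.5 -0.1 -0.9] w 0.0855 t 5.97
shift [-0.0007 -0.0003 -0.1143] turn [ 0.0001 -0.0001 -0.0041]
shift [ 0.0667  0.3643 -0.1143] turn [ 1.000e-04 -1.000e-04  3.249e-01]
```

Call:
apply_moves:
  plan:
    - [[0,0,-0.03],[0,0,0],0]
    - [[0,0,-0.07],[0,0,0],0]
    - [[0,0,-0.11],[0,0,0],0]
    - [[0.007,0.037,-0.125],[0,0,0.06],0]
    - [[0.014,0.075,-0.125],[0,0,0.12],0]
    - [[0.021,0.112,-0.125],[0,0,0.18],0]
    - [[0.028,0.15,-0.125],[0,0,0.24],0]
    - [[0.035,0.188,-0.125],[0,0,0.3],0]

```text
clock: 6.63
tcp_pos: [0.5781, 0.0045, 0.1612]
eef_rot: [3.141, 0.001, 2.892]
ft_force: [0.5, 0.3, 0.4]
gripper_width: 0.0856
finger_force: 0.0
```

```bash
python3 to.py .5375 .1775 .15 2.871
```

```text
at [0.5781 0.0045 0.1612] [3.1413e+00 9.0000e-04 2.8921e+00] f [0.5 0.3 0.4] w 0.0856 t 6.63
shift [0.0821 0.1576 0.0112] turn [0.0003 0.0009 0.0211]
```

Call:
apply_moves:
  plan:
    - [[0.018,0.034,0],[0,0,0.01],0]
    - [[0.036,0.068,0],[0,0,0.021],0]
    - [[0.053,0.102,0],[0,0,0.021],0]
    - [[0.068,0.13,0.005],[0,0,0.021],0]
    - [[0.078,0.15,0.009],[0,0,0.021],0]
    - [[0.082,0.157,0.011],[0,0,0.021],0]
    - [[0.082,0.157,0.011],[0,0,0.021],0]
    - [[0.082,0.157,0.011],[0,0,0.021],0]

```text
clock: 7.3
tcp_pos: [0.5375, 0.1748, 0.1498]
eef_rot: [-3.141, 0.0, 2.875]
ft_force: [0.2, -0.2, 1.3]
gripper_width: 0.0854
finger_force: 0.0
```

```bash
python3 - <<'E'
from h import *
c,d,K,T=cam('wrist');cv2.imwrite('pics/w3.png',c[:,:,::-1])
E
python3 to.py .5375 .1775 .065 2.871
```

```text
at [0.5378 0.1742 0.15  ] [-3.1408e+00  7.0000e-04  2.8739e+00] f [ 0.3 -0.  -0.1] w 0.0851 t 7.35
shift [0.0012 0.0031 0.085 ] turn [-0.0008  0.0007  0.0029]
```

View pics/w3.png

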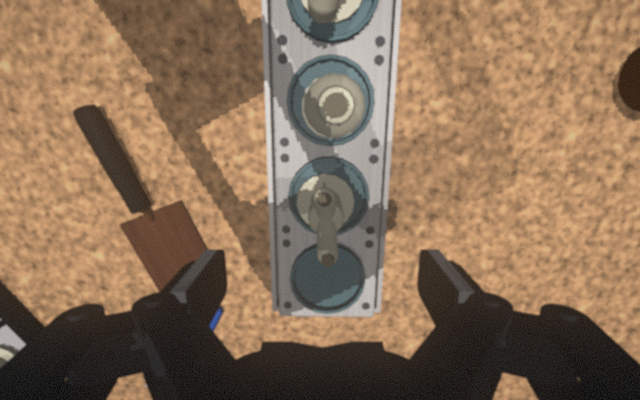

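The fork's branches (324,198)-(328,258) lie along the row between the pads at column 322, so closing across is clear.

Call:
apply_moves:
  plan:
    - [[0.001,0.003,0.03],[0,0,0],0]
    - [[0.001,0.003,0.055],[0,0,0],0]
    - [[0.001,0.003,0.075],[0,0,0],0]
    - [[0.001,0.003,0.084],[0,0,0],0]
    - [[0.001,0.003,0.085],[0,0,0],0]
    - [[0.001,0.003,0.085],[0,0,0],0]
    - [[0.001,0.003,0.085],[0,0,0],0]

```text
clock: 7.93
tcp_pos: [0.5387, 0.1781, 0.0666]
eef_rot: [3.14, 0.003, 2.874]
ft_force: [0.2, 0.4, 0.5]
gripper_width: 0.0853
finger_force: 0.0
```

Call:
apply_moves:
  plan:
    - [[0,0,0],[0,0,0],120]
    - [[0,0,0],[0,0,0],255]
    - [[0,0,0],[0,0,0],255]
    - [[0,0,0],[0,0,0],255]
    - [[0,0,0],[0,0,0],255]
    - [[0,0,0],[0,0,0],255]
    - [[0,0,0],[0,0,0],255]
    - [[0,0,0],[0,0,0],255]

```text
clock: 8.6
tcp_pos: [0.5376, 0.1787, 0.0654]
eef_rot: [3.141, 0.001, 2.875]
ft_force: [0.0, 0.7, 3.3]
gripper_width: 0.0224
finger_force: 58.7
```

```bash
python3 to.py .557 -.2025 .17 3.2
```

```text
at [0.5376 0.1787 0.0654] [3.1410e+00 1.1000e-03 2.8749e+00] f [0.  0.7 3.3] w 0.0224 t 8.6
shift [-0.1193 -0.3625 -0.1047] turn [ 0.0004  0.0012 -0.3251]
```

Call:
apply_moves:
  plan:
    - [[0,0,-0.012],[0,0,0],255]
    - [[0,0,-0.04],[0,0,0],255]
    - [[0,0,-0.075],[0,0,0],255]
    - [[0,0,-0.1],[0,0,0],255]
    - [[-0.01,-0.03,-0.104],[0,0,-0.03],255]
    - [[-0.021,-0.064,-0.104],[0,0,-0.08],255]
    - [[-0.033,-0.1,-0.104],[0,0,-0.13],255]
    - [[-0.045,-0.137,-0.104],[0,0,-0.18],255]

```text
clock: 9.27
tcp_pos: [0.5443, 0.0335, 0.1697]
eef_rot: [3.142, 0.001, 3.059]
ft_force: [0.6, 0.3, -0.5]
gripper_width: 0.0225
finger_force: 58.8
```

```bash
python3 to.py .557 -.2025 .12 3.2
```

```text
at [0.5443 0.0335 0.1697] [3.1415e+00 7.0000e-04 3.0589e+00] f [ 0.6  0.3 -0.5] w 0.0225 t 9.27
shift [-0.0321 -0.2342  0.0497] turn [ 0.      0.0007 -0.1411]
```

Call:
apply_moves:
  plan:
    - [[-0.005,-0.038,0],[0,0,-0.04],255]
    - [[-0.01,-0.076,0],[0,0,-0.08],255]
    - [[-0.016,-0.114,0],[0,0,-0.12],255]
    - [[-0.021,-0.152,0],[0,0,-0.141],255]
    - [[-0.026,-0.19,0.005],[0,0,-0.141],255]
    - [[-0.03,-0.22,0.02],[0,0,-0.141],255]
    - [[-0.032,-0.234,0.04],[0,0,-0.141],255]
    - [[-0.032,-0.234,0.05],[0,0,-0.141],255]

```text
clock: 9.93
tcp_pos: [0.5547, -0.2047, 0.1166]
eef_rot: [3.141, -0.003, -3.092]
ft_force: [-0.0, 0.7, -1.0]
gripper_width: 0.0228
finger_force: 58.8
```

```bash
python3 look.py l2; python3 to.py .557 -.2025 .0395 3.2
```

```text
at [ 0.5542 -0.2007  0.1159] [ 3.1377 -0.0056 -3.0886] f [-0.4  0.7 -0.7] w 0.0228 t 10.03
shift [-0.0032 -0.0022  0.0764] turn [ 0.0039 -0.0056 -0.0055]
```

View pics/l2.png

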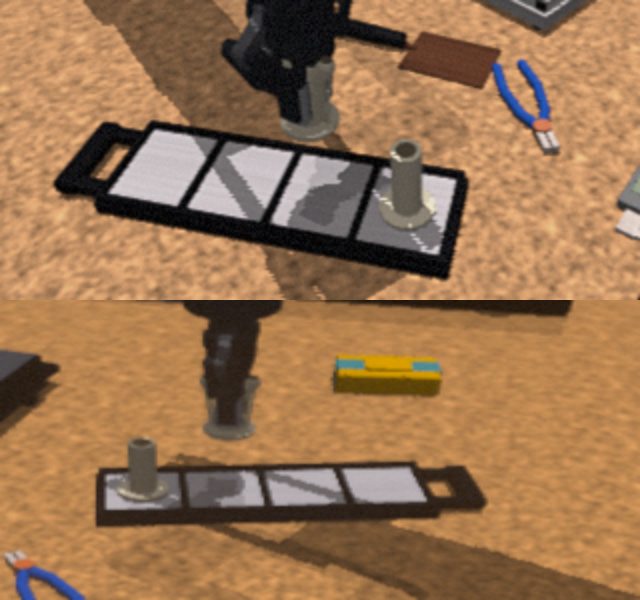

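The straight model stands centred in bay 4 (scene crop (405,205)). The fork hangs upright over bay 3.

Call:
apply_moves:
  plan:
    - [[0,0,0.02],[0,0,0],255]
    - [[0,0,0.04],[0,0,0],255]
    - [[0,0,0.055],[0,0,0],255]
    - [[0,0,0.066],[0,0,0],255]
    - [[0,0,0.072],[0,0,0],255]
    - [[0,0,0.076],[0,0,0],255]
    - [[0,0,0.078],[0,0,0],255]
    - [[0,0,0.078],[0,0,0],255]

```text
clock: 10.7
tcp_pos: [0.5565, -0.2012, 0.0414]
eef_rot: [-3.141, 0.001, -3.087]
ft_force: [-0.4, -0.3, 0.1]
gripper_width: 0.0224
finger_force: 58.7
```

```bash
python3 to.py .557 -.2025 .0364 3.2
```

```text
at [ 0.5565 -0.2012  0.0414] [-3.1412e+00  9.0000e-04 -3.0869e+00] f [-0.4 -0.3  0.1] w 0.0224 t 10.7
shift [-0.0004 -0.0013  0.005 ] turn [-0.0004  0.0009 -0.0037]
```

Call:
apply_moves:
  plan:
    - [[0,-0.001,0.002],[0,0,0],255]
    - [[0,-0.001,0.004],[0,0,0],255]
    - [[0,-0.001,0.005],[0,0,0],255]
    - [[0,-0.001,0.005],[0,0,0],255]

```text
clock: 11.03
tcp_pos: [0.5565, -0.2027, 0.0365]
eef_rot: [-3.141, 0.001, -3.088]
ft_force: [0.0, 0.0, 0.6]
gripper_width: 0.0225
finger_force: 58.9
```

Call:
apply_moves:
  plan:
    - [[0,0,0],[0,0,0],200]
    - [[0,0,0],[0,0,0],140]
    - [[0,0,0],[0,0,0],80]
    - [[0,0,0],[0,0,0],0]
    - [[0,0,0],[0,0,0],0]
    - [[0,0,0],[0,0,0],0]
    - [[0,0,0],[0,0,0],0]
    - [[0,0,0],[0,0,0],0]

```text
clock: 11.7
tcp_pos: [0.5562, -0.2024, 0.0358]
eef_rot: [-3.142, 0.0, -3.087]
ft_force: [-0.6, -0.3, 0.2]
gripper_width: 0.0853
finger_force: 0.0
```

```bash
python3 to.py .4713 .201 .15 2.871
```

```text
at [ 0.5562 -0.2024  0.0358] [-3.1416e+00  1.0000e-04 -3.0874e+00] f [-0.6 -0.3  0.2] w 0.0853 t 11.7
shift [ 0.0629  0.4074 -0.1142] turn [-0.000e+00  1.000e-04  3.248e-01]
```

Call:
apply_moves:
  plan:
    - [[0,0,-0.03],[0,0,0],0]
    - [[0,0,-0.07],[0,0,0],0]
    - [[0,0,-0.11],[0,0,0],0]
    - [[0.006,0.037,-0.125],[0,0,0.06],0]
    - [[0.012,0.077,-0.125],[0,0,0.12],0]
    - [[0.018,0.117,-0.125],[0,0,0.18],0]
    - [[0.024,0.157,-0.125],[0,0,0.24],0]
    - [[0.03,0.197,-0.125],[0,0,0.3],0]

```text
clock: 12.37
tcp_pos: [0.5149, -0.0058, 0.1612]
eef_rot: [3.141, 0.001, 2.892]
ft_force: [0.1, 0.4, -1.0]
gripper_width: 0.0855
finger_force: 0.0
```

```bash
python3 to.py .4713 .201 .15 2.871
```

```text
at [ 0.5149 -0.0058  0.1612] [3.1413e+00 1.0000e-03 2.8920e+00] f [ 0.1  0.4 -1. ] w 0.0855 t 12.37
shift [0.0933 0.1896 0.0112] turn [0.0003 0.001  0.021 ]
```

Call:
apply_moves:
  plan:
    - [[0.018,0.036,0],[0,0,0.01],0]
    - [[0.036,0.072,0],[0,0,0.021],0]
    - [[0.054,0.108,0],[0,0,0.021],0]
    - [[0.072,0.144,0.005],[0,0,0.021],0]
    - [[0.086,0.172,0.009],[0,0,0.021],0]
    - [[0.093,0.188,0.011],[0,0,0.021],0]
    - [[0.093,0.188,0.011],[0,0,0.021],0]
    - [[0.093,0.188,0.011],[0,0,0.021],0]

```text
clock: 13.03
tcp_pos: [0.4707, 0.1982, 0.1497]
eef_rot: [-3.141, 0.0, 2.877]
ft_force: [0.1, -0.6, -0.3]
gripper_width: 0.0851
finger_force: 0.0
```

```bash
python3 - <<'E'
from h import *
c,d,K,T=cam('wrist');cv2.imwrite('pics/w4.png',c[:,:,::-1])
E
python3 to.py .4713 .201 .062 2.871
```

```text
at [0.4711 0.1974 0.1499] [-3.1409e+00  5.0000e-04  2.8754e+00] f [ 0.4  0.1 -0.8] w 0.0855 t 13.08
shift [0.0008 0.0036 0.0879] turn [-0.0007  0.0005  0.0044]
```

View pics/w4.png

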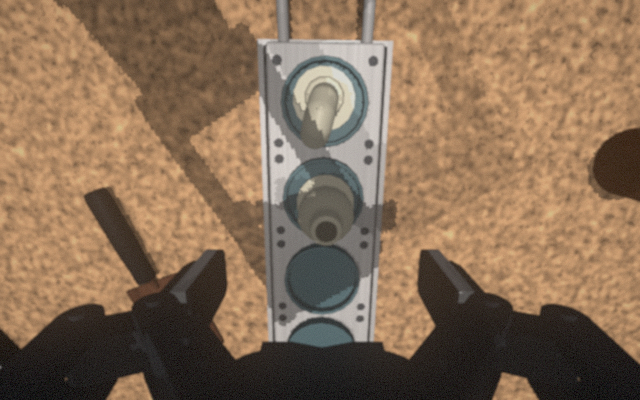

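The bulge (326,205) is centred between the pads. The arch's bend (323,90)->(316,140) also lies along the row.

Call:
apply_moves:
  plan:
    - [[0.001,0.003,0.03],[0,0,0],0]
    - [[0.001,0.003,0.055],[0,0,0],0]
    - [[0.001,0.003,0.075],[0,0,0],0]
    - [[0.001,0.003,0.084],[0,0,0],0]
    - [[0.001,0.003,0.086],[0,0,0],0]
    - [[0.001,0.003,0.087],[0,0,0],0]
    - [[0.001,0.003,0.087],[0,0,0],0]

```text
clock: 13.67
tcp_pos: [0.4721, 0.2005, 0.0642]
eef_rot: [3.14, 0.002, 2.874]
ft_force: [0.3, -0.3, 0.6]
gripper_width: 0.0855
finger_force: 0.0
```

Call:
apply_moves:
  plan:
    - [[0,0,0],[0,0,0],100]
    - [[0,0,0],[0,0,0],255]
    - [[0,0,0],[0,0,0],255]
    - [[0,0,0],[0,0,0],255]
    - [[0,0,0],[0,0,0],255]
    - [[0,0,0],[0,0,0],255]
    - [[0,0,0],[0,0,0],255]
    - [[0,0,0],[0,0,0],255]

```text
clock: 14.33
tcp_pos: [0.4716, 0.2011, 0.0639]
eef_rot: [3.14, 0.002, 2.875]
ft_force: [-0.1, 0.1, 5.7]
gripper_width: 0.0361
finger_force: 60.3
```

```bash
python3 to.py .489 -.221 .17 3.2
```

```text
at [0.4716 0.2011 0.0639] [3.1404e+00 1.9000e-03 2.8749e+00] f [-0.1  0.1  5.7] w 0.0361 t 14.33
shift [-0.1282 -0.4025 -0.1064] turn [ 0.0009  0.0021 -0.3251]
```

Call:
apply_moves:
  plan:
    - [[0,0,-0.012],[0,0,0],255]
    - [[0,0,-0.04],[0,0,0],255]
    - [[0,0,-0.075],[0,0,0],255]
    - [[0,0,-0.1],[0,0,0],255]
    - [[-0.01,-0.03,-0.106],[0,0,-0.03],255]
    - [[-0.021,-0.064,-0.106],[0,0,-0.08],255]
    - [[-0.033,-0.1,-0.106],[0,0,-0.13],255]
    - [[-0.045,-0.137,-0.106],[0,0,-0.18],255]

```text
clock: 15.0
tcp_pos: [0.4776, 0.0558, 0.1692]
eef_rot: [3.142, -0.0, 3.059]
ft_force: [0.9, 0.1, -0.3]
gripper_width: 0.0359
finger_force: 60.1
```

```bash
python3 to.py .489 -.221 .12 3.2
```

```text
at [0.4776 0.0558 0.1692] [ 3.1415e+00 -1.0000e-04  3.0591e+00] f [ 0.9  0.1 -0.3] w 0.0359 t 15.0
shift [-0.0341 -0.2749  0.0492] turn [ 1.000e-04 -1.000e-04 -1.409e-01]
```

Call:
apply_moves:
  plan:
    - [[-0.005,-0.038,0],[0,0,-0.04],255]
    - [[-0.01,-0.078,0],[0,0,-0.08],255]
    - [[-0.015,-0.118,0],[0,0,-0.12],255]
    - [[-0.02,-0.158,0],[0,0,-0.141],255]
    - [[-0.025,-0.198,0],[0,0,-0.141],255]
    - [[-0.03,-0.238,0.005],[0,0,-0.141],255]
    - [[-0.034,-0.265,0.02],[0,0,-0.141],255]
    - [[-0.034,-0.275,0.04],[0,0,-0.141],255]

```text
clock: 15.67
tcp_pos: [0.4888, -0.2249, 0.1302]
eef_rot: [-3.138, 0.003, -3.092]
ft_force: [0.5, 0.3, -0.8]
gripper_width: 0.0357
finger_force: 60.1
```

```bash
python3 look.py l3; python3 to.py .489 -.221 .039 3.2
```

```text
at [ 0.4854 -0.2209  0.1248] [ 3.1369 -0.0076 -3.0911] f [ 0.3  1.3 -1.3] w 0.0359 t 15.77
shift [-0.0043 -0.0007  0.0857] turn [ 0.0047 -0.0076 -0.0079]
```

View pics/l3.png

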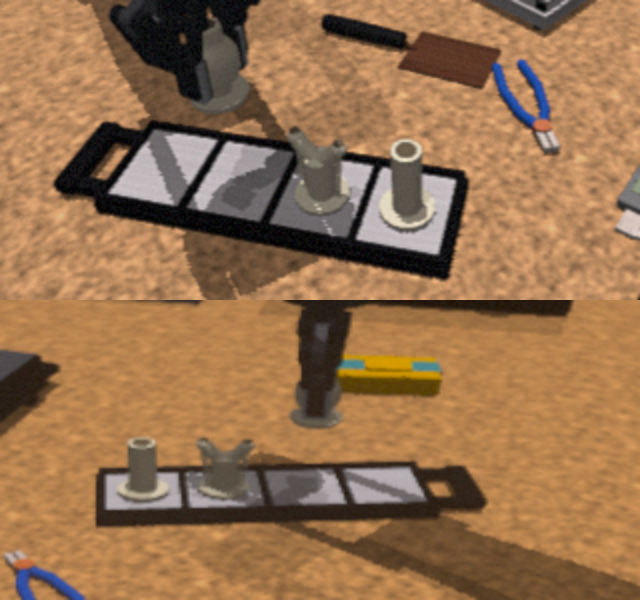

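The fork stands in bay 3 (320,190), and the bulge hangs upright over bay 2.

Call:
apply_moves:
  plan:
    - [[0,0,0.02],[0,0,0],255]
    - [[0,0,0.045],[0,0,0],255]
    - [[0,0,0.062],[0,0,0],255]
    - [[0,0,0.074],[0,0,0],255]
    - [[0,0,0.081],[0,0,0],255]
    - [[0,0,0.085],[0,0,0],255]
    - [[0,0,0.087],[0,0,0],255]
    - [[0,0,0.087],[0,0,0],255]

```text
clock: 16.43
tcp_pos: [0.4887, -0.2201, 0.0425]
eef_rot: [-3.141, 0.001, -3.087]
ft_force: [-0.7, -0.2, -0.5]
gripper_width: 0.0358
finger_force: 60.1
```

```bash
python3 to.py .489 -.221 .035 3.2
```

```text
at [ 0.4887 -0.2201  0.0425] [-3.141e+00  1.000e-03 -3.087e+00] f [-0.7 -0.2 -0.5] w 0.0358 t 16.43
shift [-0.0002 -0.0009  0.0075] turn [-0.0005  0.001  -0.0038]
```

Call:
apply_moves:
  plan:
    - [[0,-0.001,0.003],[0,0,0],255]
    - [[0,-0.001,0.005],[0,0,0],255]
    - [[0,-0.001,0.007],[0,0,0],255]
    - [[0,-0.001,0.0075],[0,0,0],255]
    - [[0,-0.001,0.0075],[0,0,0],255]

```text
clock: 16.85
tcp_pos: [0.4886, -0.2214, 0.0349]
eef_rot: [-3.141, 0.001, -3.088]
ft_force: [-0.1, -0.4, 2.2]
gripper_width: 0.0356
finger_force: 60.3
```

Call:
apply_moves:
  plan:
    - [[0,0,0],[0,0,0],200]
    - [[0,0,0],[0,0,0],140]
    - [[0,0,0],[0,0,0],80]
    - [[0,0,0],[0,0,0],0]
    - [[0,0,0],[0,0,0],0]
    - [[0,0,0],[0,0,0],0]
    - [[0,0,0],[0,0,0],0]
    - [[0,0,0],[0,0,0],0]

```text
clock: 17.52
tcp_pos: [0.4882, -0.2211, 0.0342]
eef_rot: [3.142, -0.0, -3.087]
ft_force: [-1.6, -0.6, 0.3]
gripper_width: 0.0851
finger_force: 0.0
```

```bash
python3 to.py .3988 .2193 .15 2.871
```

```text
at [ 0.4882 -0.2211  0.0342] [ 3.1415e+00 -1.0000e-04 -3.0874e+00] f [-1.6 -0.6  0.3] w 0.0851 t 17.52
shift [ 0.0655  0.4446 -0.1157] turn [ 0.000e+00 -1.000e-04  3.248e-01]
```

Call:
apply_moves:
  plan:
    - [[0,0,-0.03],[0,0,0],0]
    - [[0,0,-0.07],[0,0,0],0]
    - [[0,0,-0.11],[0,0,0],0]
    - [[0.006,0.037,-0.127],[0,0,0.06],0]
    - [[0.012,0.077,-0.127],[0,0,0.12],0]
    - [[0.018,0.117,-0.127],[0,0,0.18],0]
    - [[0.024,0.157,-0.127],[0,0,0.24],0]
    - [[0.03,0.197,-0.127],[0,0,0.3],0]

```text
clock: 18.18
tcp_pos: [0.447, -0.0245, 0.1617]
eef_rot: [3.141, 0.001, 2.892]
ft_force: [-0.2, 1.4, -0.7]
gripper_width: 0.0858
finger_force: 0.0
```

```bash
python3 to.py .3988 .2193 .15 2.871
```

```text
at [ 0.447  -0.0245  0.1617] [3.1413e+00 1.1000e-03 2.8919e+00] f [-0.2  1.4 -0.7] w 0.0858 t 18.18
shift [0.107  0.2244 0.0116] turn [0.0003 0.0011 0.0209]
```

Call:
apply_moves:
  plan:
    - [[0.018,0.037,0],[0,0,0.01],0]
    - [[0.036,0.074,0],[0,0,0.021],0]
    - [[0.054,0.111,0],[0,0,0.021],0]
    - [[0.072,0.148,0],[0,0,0.021],0]
    - [[0.089,0.185,0.005],[0,0,0.021],0]
    - [[0.101,0.212,0.01],[0,0,0.021],0]
    - [[0.107,0.223,0.011],[0,0,0.021],0]
    - [[0.107,0.223,0.011],[0,0,0.021],0]

```text
clock: 18.85
tcp_pos: [0.3968, 0.2187, 0.1498]
eef_rot: [3.141, -0.001, 2.88]
ft_force: [-0.1, 0.4, 0.1]
gripper_width: 0.085
finger_force: 0.0
```

```bash
python3 - <<'E'
from h import *
c,d,K,T=cam('wrist');cv2.imwrite('pics/w5.png',c[:,:,::-1])
c,d,K,T=cam('side')
P=cloud(d,K,T)
for z0,z1 in((.044,.052),(.056,.066),(.066,.072),(.072,.08),(.08,.09),(.09,.11)):
    p=P[(P[...,2]>z0)&(P[...,2]<z1)&(np.hypot(P[...,0]-.3988,P[...,1]-.2193)<.04)]
    print(z0,len(p),p.mean(0).round(4),p.min(0).round(4),p.max(0).round(4))
E
python3 to.py .3988 .2193 .065 2.871
```

```text
0.044 702 [0.3983 0.2283 0.048 ] [0.3695 0.1917 0.0441] [0.4378 0.2515 0.052 ]
0.056 98 [0.4004 0.2262 0.0611] [0.3859 0.2091 0.056 ] [0.4157 0.2327 0.0659]
0.066 59 [0.4014 0.2254 0.0691] [0.3856 0.2098 0.0661] [0.4162 0.2329 0.072 ]
0.072 71 [0.3997 0.2277 0.0763] [0.3863 0.2091 0.0721] [0.4235 0.2332 0.0796]
0.08 180 [0.4027 0.2237 0.0849] [0.3858 0.2105 0.08  ] [0.4256 0.2323 0.09  ]
0.09 156 [0.4051 0.2218 0.0963] [0.3907 0.2089 0.0903] [0.425  0.228  0.1029]
at [0.398  0.2163 0.1503] [-3.1409e+00  4.0000e-04  2.8762e+00] f [-0.2  0.   0.2] w 0.0853 t 18.95
shift [0.     0.0032 0.0853] turn [-0.0007  0.0004  0.0052]
```

View pics/w5.png

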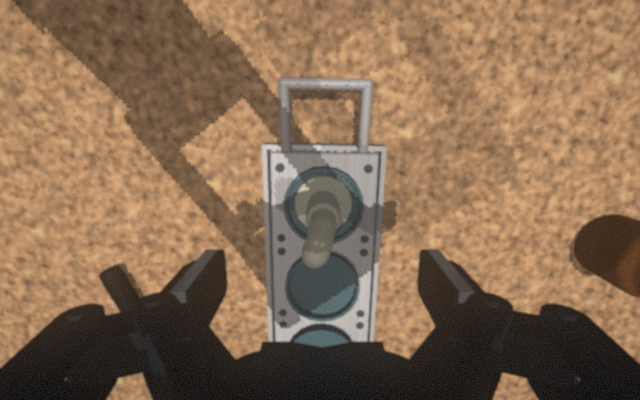

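The arch stands at (323,205) with its bend turned about 0.15 rad off the row (towards (315,258)). I'll turn the gripper to match and descend.

Call:
apply_moves:
  plan:
    - [[0,0.003,0],[0,0,0.08],0]
    - [[0,0.003,0.02],[0,0,0.15],0]
    - [[0,0.003,0.045],[0,0,0.15],0]
    - [[0,0.003,0.065],[0,0,0.15],0]
    - [[0,0.003,0.078],[0,0,0.15],0]
    - [[0,0.003,0.084],[0,0,0.15],0]
    - [[0,0.003,0.085],[0,0,0.15],0]
    - [[0,0.003,0.085],[0,0,0.15],0]

```text
clock: 19.62
tcp_pos: [0.3995, 0.2185, 0.0657]
eef_rot: [3.141, 0.001, 2.723]
ft_force: [-0.2, 0.0, 0.6]
gripper_width: 0.0856
finger_force: 0.0
```

Call:
apply_moves:
  plan:
    - [[0,0,0],[0,0,0],120]
    - [[0,0,0],[0,0,0],255]
    - [[0,0,0],[0,0,0],255]
    - [[0,0,0],[0,0,0],255]
    - [[0,0,0],[0,0,0],255]
    - [[0,0,0],[0,0,0],255]
    - [[0,0,0],[0,0,0],255]
    - [[0,0,0],[0,0,0],255]

```text
clock: 20.28
tcp_pos: [0.3994, 0.2194, 0.066]
eef_rot: [3.141, 0.001, 2.725]
ft_force: [-0.9, 0.3, 3.3]
gripper_width: 0.0227
finger_force: 58.8
```

```bash
python3 to.py .4214 -.2395 .17 3.2
```

```text
at [0.3994 0.2194 0.066 ] [3.1405e+00 1.0000e-03 2.7249e+00] f [-0.9  0.3  3.3] w 0.0227 t 20.28
shift [-0.206  -0.4107 -0.1042] turn [ 0.0008  0.0013 -0.4751]
```

Call:
apply_moves:
  plan:
    - [[0,0,-0.012],[0,0,0],255]
    - [[0,0,-0.04],[0,0,0],255]
    - [[0,0,-0.075],[0,0,0],255]
    - [[0,0,-0.1],[0,0,0],255]
    - [[-0.015,-0.03,-0.104],[0,0,-0.05],255]
    - [[-0.032,-0.063,-0.104],[0,0,-0.11],255]
    - [[-0.05,-0.1,-0.104],[0,0,-0.18],255]
    - [[-0.068,-0.135,-0.104],[0,0,-0.26],255]

```text
clock: 20.95
tcp_pos: [0.4058, 0.067, 0.1691]
eef_rot: [-3.141, -0.0, 2.99]
ft_force: [1.3, -0.4, -1.6]
gripper_width: 0.0222
finger_force: 58.8
```

```bash
python3 to.py .4214 -.2395 .13 3.2
```

```text
at [0.4058 0.067  0.1691] [-3.1413 -0.      2.9903] f [ 1.3 -0.4 -1.6] w 0.0222 t 20.95
shift [-0.0616 -0.3006  0.0392] turn [-3.000e-04 -1.000e-04 -2.097e-01]
```

Call:
apply_moves:
  plan:
    - [[-0.008,-0.039,0],[0,0,-0.04],255]
    - [[-0.016,-0.079,0],[0,0,-0.08],255]
    - [[-0.024,-0.119,0],[0,0,-0.12],255]
    - [[-0.032,-0.159,0],[0,0,-0.16],255]
    - [[-0.04,-0.199,0],[0,0,-0.2],255]
    - [[-0.048,-0.239,0],[0,0,-0.21],255]
    - [[-0.056,-0.275,0.005],[0,0,-0.21],255]
    - [[-0.062,-0.3,0.015],[0,0,-0.21],255]

```text
clock: 21.62
tcp_pos: [0.4208, -0.2415, 0.1549]
eef_rot: [-3.139, 0.002, -3.091]
ft_force: [0.1, 1.0, 0.1]
gripper_width: 0.0225
finger_force: 58.8
```

```bash
python3 look.py l4; python3 to.py .4214 -.2395 .13 3.2
```

```text
at [ 0.4195 -0.2407  0.1517] [ 3.14   -0.0039 -3.0936] f [ 0.5  0.3 -0.9] w 0.0223 t 21.72
shift [-0.0021  0.001   0.0217] turn [ 0.0016 -0.0039 -0.0104]
```

View pics/l4.png

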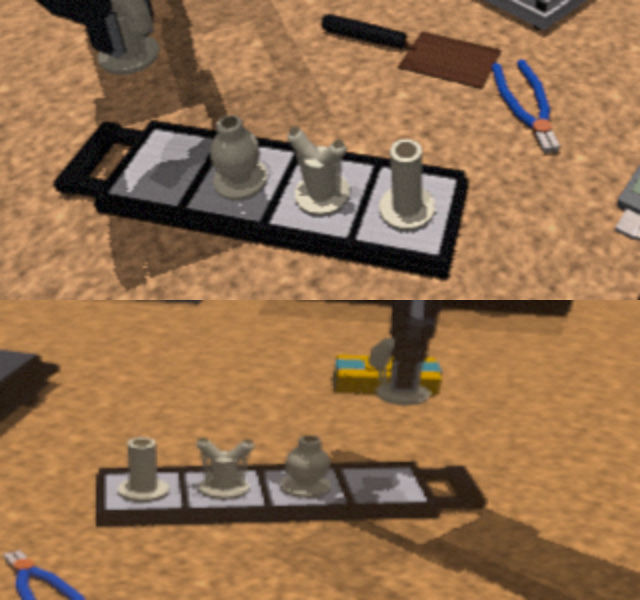

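The bulge stands in bay 2 (240,180), and the arch is upright above bay 1.

Call:
apply_moves:
  plan:
    - [[0,0,0.025],[0,0,0],255]
    - [[0,0,0.055],[0,0,0],255]
    - [[0,0,0.08],[0,0,0],255]
    - [[0,0,0.095],[0,0,0],255]
    - [[0,0,0.104],[0,0,0],255]
    - [[0,0,0.109],[0,0,0],255]
    - [[0,0,0.111],[0,0,0],255]
    - [[0,0,0.111],[0,0,0],255]

```text
clock: 22.38
tcp_pos: [0.4213, -0.2377, 0.0438]
eef_rot: [-3.141, 0.001, -3.088]
ft_force: [0.1, 0.2, -0.4]
gripper_width: 0.0226
finger_force: 58.8
```

```bash
python3 to.py .4214 -.2395 .037 3.2
```

```text
at [ 0.4213 -0.2377  0.0438] [-3.1412e+00  7.0000e-04 -3.0879e+00] f [ 0.1  0.2 -0.4] w 0.0226 t 22.38
shift [-0.     -0.0018  0.0068] turn [-0.0004  0.0007 -0.0047]
```

Call:
apply_moves:
  plan:
    - [[0,-0.0015,0.003],[0,0,0],255]
    - [[0,-0.0015,0.005],[0,0,0],255]
    - [[0,-0.0015,0.0065],[0,0,0],255]
    - [[0,-0.0015,0.007],[0,0,0],255]
    - [[0,-0.0015,0.007],[0,0,0],255]

```text
clock: 22.8
tcp_pos: [0.4212, -0.2396, 0.037]
eef_rot: [-3.141, 0.001, -3.088]
ft_force: [0.1, -0.1, 1.6]
gripper_width: 0.0225
finger_force: 59.3
```

Call:
apply_moves:
  plan:
    - [[0,0,0],[0,0,0],200]
    - [[0,0,0],[0,0,0],140]
    - [[0,0,0],[0,0,0],80]
    - [[0,0,0],[0,0,0],0]
    - [[0,0,0],[0,0,0],0]
    - [[0,0,0],[0,0,0],0]
    - [[0,0,0],[0,0,0],0]
    - [[0,0,0],[0,0,0],0]

```text
clock: 23.47
tcp_pos: [0.4209, -0.2392, 0.0363]
eef_rot: [3.142, -0.0, -3.088]
ft_force: [0.0, -0.0, 0.6]
gripper_width: 0.0854
finger_force: 0.0
```

Call:
apply_moves:
  plan:
    - [[0,0,-0.03],[0,0,0],0]
    - [[0,0,-0.07],[0,0,0],0]
    - [[0,0,-0.11],[0,0,0],0]
    - [[0,0,-0.14],[0,0,0],0]
    - [[0,0.04,-0.14],[0,0,0],0]
    - [[0,0.08,-0.14],[0,0,0],0]
    - [[0,0.1,-0.14],[0,0,0],0]
    - [[0,0.1,-0.14],[0,0,0],0]

```text
clock: 24.13
tcp_pos: [0.4153, -0.1361, 0.1767]
eef_rot: [3.14, 0.001, -3.084]
ft_force: [-0.2, -1.1, -0.1]
gripper_width: 0.0851
finger_force: 0.0
```

```bash
python3 look.py l5; python3 - <<'E'
from h import *
from scipy.optimize import least_squares
bays=np.array([[.4214,-.2397],[.489,-.221],[.557,-.202],[.6245,-.183]])
cl=[]
for n in('scene','side'):
    c,d,K,T=cam(n);P=cloud(d,K,T);cl.append(P[np.isfinite(P[...,2])])
P=np.vstack(cl)
for i,b in enumerate(bays):
    r,z0,z1=(.019,.041,.053) if i==1 else (.012,.027,.043)
    p=P[(P[:,2]>z0)&(P[:,2]<z1)&(np.hypot(*(P[:,:2]-b).T)<.03)][:,:2]
    s=least_squares(lambda q:np.hypot(*(p-q).T)-r,b,loss='soft_l1',f_scale=.002)
    t=P[np.hypot(*(P[:,:2]-b).T)<.025]
    print(i+1,(s.x-b).round(4),'zmax',np.percentile(t[:,2],99.5).round(4))
E
```

```text
1 [-0.0004  0.0007] zmax 0.0794
2 [-0.0005  0.0001] zmax 0.0802
3 [ 0.     -0.0003] zmax 0.0797
4 [-0.0007  0.0004] zmax 0.0805
```

View pics/l5.png

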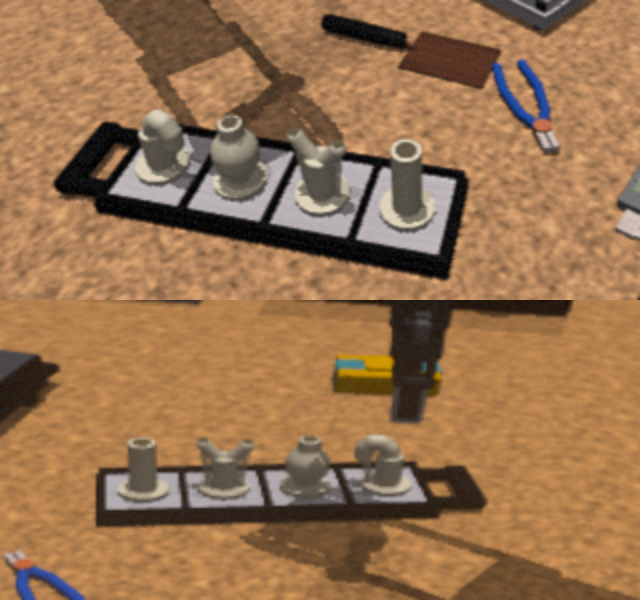

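All four stand upright, within 1 mm of their bay centres, in the order arch, bulge, fork, straight from the handle. The tops are at 80 mm, as expected.

```bash
python3 -c "from rig import ticket;print(ticket.close_job())"
```

```text
the job is handed in; nothing more can be done
None
```

The job is handed in: all four models stand upright in the cure tray in rack order (arch, bulge, fork, straight from the handle), each measured within 1 mm of its bay centre; no verdict came back.

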